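# Clamp the back-up battery with the swing bar and wing nut

## Task

Swing the yellow hold-down bar gently across the battery until its notch is fully home against the threaded stud, under the orange wing nut, then tighten the wing nut clockwise, in short arcs between the charger and the isolator box, until the battery is clamped hand-tight (about 0.2 N m at the nut). Do not overtighten, for the battery case cracks; do not bump the charger or the isolator, leave the things lying round the tray alone, and let go of everything at the end.

Things in the scene. Friction and masses are not known exactly. Their poses are not given: they have to be found in the camera images.
- tray: grey steel tray of a bench back-up supply, bolted down, floor 200 (x) x 225 (y) x 4 mm. Origin at bench level midway between pivot post and stud. In its frame (mm): pivot post (0, -50), stud (0, 50), battery centre (20.5, 0), charger centre (5, 102), isolator centre (-64, 62).
- battery: black and blue sealed lead-acid battery, 151 (x) x 65 (y) x 94 mm, 2.1 kg, loose between 20 mm lips of the tray; its top is 98 mm above the bench. Two terminal boots 14 mm tall stand on it near its -x end, 62 mm from its middle. Origin under its centre.
- bar: yellow hold-down bar, loose on the pivot post (1 mm play). Origin: hole axis, at its underside, 104 mm above the bench. It runs along its +y from -15 to 118 mm, 30 mm wide, 6 mm thick, on a 6 mm pad that slides on the battery (1 to 3 N), so its edges are 6 to 12 mm above the battery. Starts 0.35 to 0.8 rad clockwise of home; home is the tray's yaw: push its +x edge, counter-clockwise.
- bar_notch (a point): seat of the bar's side notch, 100 mm from the pivot, at the bar's mid thickness: it lies on the stud's axis when the notch is home. The notch is 11 mm wide and open to the bar's -x side. Axes as the bar.
- bar_tab (a point): middle of the bar's turned-up finger tab, 42 mm from the pivot: 30 mm across the bar, 8 mm thick along it, its top 27 mm above the bar's underside, this point 16 mm above it. Axes as the bar.
- stud_axis (a point): point on the axis of the fixed upright threaded stud, 8 mm dia., about 107 mm above the bench (bar's mid thickness). The stud's height differs by 0.6 mm either way, so the turns needed are not known beforehand.
- wing_grip (a point): point on the axis of the orange wing nut, 20 mm above its underside. Wings 8 mm thick run along the nut's +x and -x out to 24 mm, upper part 10 to 28 mm above its underside; push or pinch them above the hub (15 mm dia., 11 mm high, on a 20 mm flange). Any yaw. Its underside starts 1.5 to 2.7 mm above the bar's top, which is 110 mm above the bench.
- stud: the stud with its nut; origin at its foot, 4 mm above the bench. Right-hand thread: clockwise from above lowers the captive nut 4 mm per turn (double start). It runs free at 0.03 N m; once the flange meets the bar the torque rises by 0.2 to 0.4 N m per radian; at 0.2 N m the bar presses on the battery with about 45 N. The nut stays where it is left.
- charger: aluminium charger, part of the tray, 165 (x) x 44 (y) mm, top 136 mm above the bench; its wall is 30 mm from the stud's axis on the tray's +y side. Origin under its centre, 4 mm above the bench.
- isolator: grey isolator box with a red switch handle on top, part of the tray, 44 (x) x 32 (y) mm, box top 130 mm, handle top 146 mm above the bench; its wall is 42 mm from the stud's axis on the tray's -x side. Origin under its centre, 4 mm above the bench.
- multimeter: yellow multimeter lying on the bench, 75 x 150 x 38 mm, loose. Origin under its centre.
- solder_reel: blue reel of solder, 60 mm dia., 44 mm tall, standing loose. Origin under its centre.
- iron_stand: soldering-iron stand, round black base of 84 mm dia. with a steel coil, about 140 mm tall, loose. Origin under its base.
- screwdriver: screwdriver, 180 mm, lying loose on the bench. Origin under its middle.
There are look-alikes about, which are no part of the job. Of the things like the stud, leave any that is purple or turquoise; of the rest the larger one is meant.

How it is judged:
By the outcome, as a careful person would: the job done as asked, in the order asked, and still so for the second after the job is handed in, with the robot touching nothing.
It also fails if it takes over 72 s, if anything falls off the work surface, if the arm or the gripper's body presses on something with over 40 N, if the wrist force passes 120 N, or if a joint passes its speed limit or range.

## Robot

A 7-joint arm with a two-finger parallel gripper is mounted at the origin on the work surface. World frame = base frame: x ahead of the robot, y to its left, z up, the work surface at z = 0. Lengths are in m, angles in rad, forces in N, time in s.
With the tool pointing down it reaches from about 0.4 to 0.85 m from the base axis. Payload 10.4 kg.
Tool frame: the origin (TCP) lies midway between the tips of the shut fingers; the grasp point (between the pads) lies 19 mm behind it; z points along the fingers, y is the line along which they close (so a half turn about z gives the same grasp; the last joint's range is limited). The gripper opens to 87 mm and grips with 3 to 60 N. Pads are 19 mm wide; open, the fingers measure 117 mm over their backs; the gripper's body (75 mm by 190 mm) begins 51 mm behind the grasp point.
Start: joints at [-1.218, 0.332, -0.065, 1.46, 0.022, 1.35, -0.088], TCP at [0.229, 0.581, 0.223] pointing down, gripper open.
Joint ranges: [-2.6, 2.6], [-0.5, 2.12], [-1.47, 1.34], [0.16, 2.42], [-1.27, 4.41], [0.06, 2.06], [-2.6, 2.6]. Speed limits (rad/s): [2.22, 2.22, 2.79, 2.79, 3.14, 3.14, 3.14].

## Interface

Orientations are given as a unit quaternion [x, y, z, w].
In Python, from bench import r gives the robot as it stands.
- The arm moves only by the tool arm_command, never from a script. Its argument "moves" is one flat list of numbers, 4 for each row, row after row: the shift along the tool's x, y, z in cm, then the turn about the tool's z in degrees. A call has 1 to 12 rows; each row shifts and turns the commanded pose from where the row before left it, along the tool's axes as they then stand; what a row does not reach is not made up. A row lasts 1/12 s, in which the tool goes at most 41.7 mm and 7.16 degrees, less where a joint would pass 70% of its speed; a pose out of reach is approached as far as the arm can. A call with a gripper value outside its range is refused whole. "fingers" is the opening in per cent of the stroke, from 0 (shut) to 100 (fully open), set as the call begins (left out, the last holds). The fingers move at their own pace and stop on an object; "squeeze" is the grip in N (left out, the last holds). Time passes only in rows, so rows that do not move let the fingers close. It gives the time, the measured TCP pose, the force, the opening and the grip force at its end, in the units of the state.
- r.read_state(): the state, without advancing time (a new reading comes with each control period).
- r.camera(name): name is "scene" or "top" or "wrist"; returns the picture (480x640x3 uint8, red, green, blue); there is no depth.
- r.camera_info(name): a dict with "fx", "fy", "cx", "cy" (pixels), "k1" (the pictures are not rectified: a ray, as slopes to the right and down, at radius r is drawn at 1 + k1 r^2 times it, then the intrinsics apply), "origin" and "attitude" of the camera in the world. Camera axes: x right, y up, looking along -z (the intrinsics and any distortion apply to the point x, -y, -z); pixel columns grow to the right and rows downward; lengths in m; the calibration is good to about 2 mm. A picture is of the moment at which its call begins: read the wrist's pose just before it. camera_info takes no time and is no camera call; for the wrist camera it gives the pose at the moment of the call.
- r.close_job(): hands the job in; it is judged then, once.
The state is a dict: "time": time; "joint_positions": joint angles; "joint_vel": joint speeds; "joint_torque": joint torques, N m; "ee_pos": TCP position; "eef_rot": TCP orientation; "ft_force": force on the tool from outside, world axes, zero at the start; "torque": the same for the moment, N m; "width": finger opening in m; "grip_force": force on a finger pad.
Only numpy, scipy, OpenCV 4.12 (cv2) and the standard library are available. Lean on these libraries where they do the work, as an engineer would, in place of code of your own. Each camera call takes 0.05 s, during which the arm holds its last target. There are 200 camera calls.

## Working session

There is one attempt and no reset: what is moved stays moved. The work goes in short steps, Python scripts to look and compute and a tool call to move; the robot and the scene stay as the last step left them, time stands still between calls to the robot, and variables do not carry over. Pictures are saved under pics/ and viewed, at most 10 in all, crops included, and the job is handed in when it is done.

Besides the shell and the picture viewer there is one more tool, called after "Call:" as name(argument=value, ...), one argument or row to a line, values as JSON. arm_command: Moves the arm, as the interface text tells. Its arguments: {"type":"object","properties":{"moves":{"type":"array"},"fingers":{"type":"number"},"squeeze":{"type":"number"}},"required":["moves"]}

```bash
ls; mkdir -p pics
cat > h.py <<'E'
import numpy as np, cv2
from bench import r
from scipy.spatial.transform import Rotation as R
def info(n):
    i=r.camera_info(n); return i
def att(i):
    a=np.array(i["attitude"],float)
    return a if a.shape==(3,3) else R.from_quat(a).as_matrix()
def ray(i,u,v):
    d=np.array([(u-i["cx"])/i["fx"],(v-i["cy"])/i["fy"]])
    s=d.copy()
    for _ in range(20): s=d/(1+i["k1"]*(s@s))
    return np.array(i["origin"]),att(i)@np.array([s[0],-s[1],-1])
def onz(i,u,v,z):
    o,d=ray(i,u,v); return o+d*(z-o[2])/d[2]
def proj(i,p):
    q=att(i).T@(np.array(p)-np.array(i["origin"])); s=np.array([q[0],-q[1]])/-q[2]
    s=s*(1+i["k1"]*(s@s)); return s[0]*i["fx"]+i["cx"],s[1]*i["fy"]+i["cy"]
def snap(n,f):
    i=info(n); im=r.camera(n); cv2.imwrite(f,cv2.cvtColor(im,cv2.COLOR_RGB2BGR)); return i,im
E
python3 - <<'E'
from h import *
for n in("top","scene"):
    i,im=snap(n,f"pics/{n}0.png"); print(n,i)
print(r.read_state())
E
```

```text
pics
top {'fx': 613.1773804573061, 'fy': 613.1773804573061, 'cx': 317.0186385902532, 'cy': 233.59027993746554, 'k1': -0.1360713031578121, 'origin': array([ 0.35676382, -0.01391822,  1.26535034]), 'attitude': array([-0.05736842,  0.0636141 ,  0.70924443, -0.69973884])}
scene {'fx': 466.87211409449435, 'fy': 466.87211409449435, 'cx': 317.1184101825878, 'cy': 243.57868079963333, 'k1': 0.028759903020158094, 'origin': array([0.89763955, 0.11457016, 0.72277641]), 'attitude': array([0.16083137, 0.21248935, 0.77810656, 0.5687985 ])}
{'time': 0.1, 'joint_positions': array([-1.21760217,  0.33281645, -0.06472031,  1.46082629,  0.02160854,
        1.34987226, -0.08847408]), 'joint_vel': array([ 0.00084425, -0.00253998,  0.0017746 , -0.00096622,  0.00135088,
       -0.00081857, -0.00133677]), 'joint_torque': array([ 2.22757524e-03, -6.24535632e+01,  2.53067783e-02, -3.90719533e+01,
       -6.13227510e-02,  3.64599517e-02,  5.98376960e-05]), 'ee_pos': array([0.22925628, 0.58108653, 0.22184351]), 'eef_rot': array([ 1.86761166e-01,  9.82405156e-01, -6.06947974e-04, -8.76028446e-05]), 'ft_force': array([ 0.77495599,  0.44118802, -0.55832526]), 'torque': array([-0.03113292,  0.00806676,  0.0225696 ]), 'grip_force': 0.0, 'width': 0.0869993185985986}
```

View pics/top0.png

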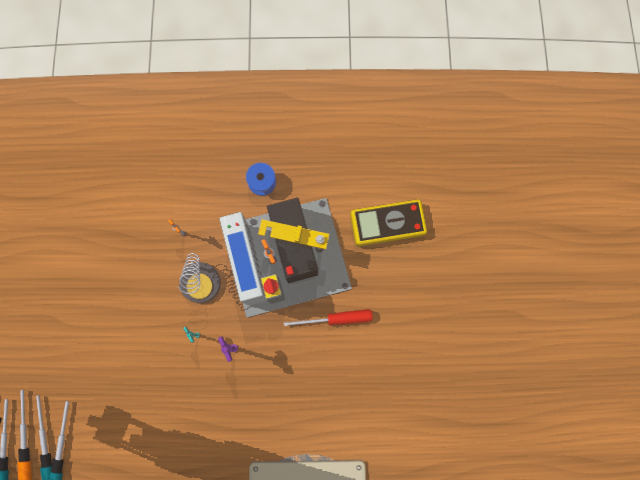

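View pics/scene0.png

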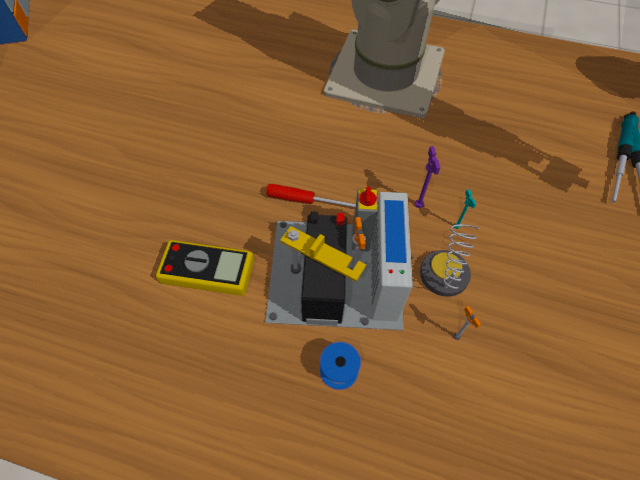

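The top view shows the tray at about (290,255). The bar's pivot bolt is at (320,240), the bar's free end at (263,230), the orange nut at (268,251), the isolator at (271,287) and the charger at (240,255). The other orange wing nut at (175,227) is smaller and stands outside the tray, so it is a look-alike.

Run:
```python
from h import *
i=info("top"); im=cv2.cvtColor(cv2.imread("pics/top0.png"),cv2.COLOR_BGR2HSV)
def comp(lo,hi,box):
    m=cv2.inRange(im,np.array(lo),np.array(hi)); k=np.zeros_like(m); x0,y0,x1,y1=box; k[y0:y1,x0:x1]=m[y0:y1,x0:x1]; return k
m=comp((5,180,120),(16,255,255),(255,232,285,270)); 
n,l,s,c=cv2.connectedComponentsWithStats(m); print("orange",s[1:],c[1:])
for a in range(1,n): print(onz(i,*c[a],.131))
m=comp((20,150,100),(32,255,255),(250,210,335,255))
n,l,s,c=cv2.connectedComponentsWithStats(m)
k=1+np.argmax(s[1:,4]); pts=np.argwhere(l==k)[:,::-1].astype(np.float32); rc=cv2.minAreaRect(pts); print("bar",rc)
B=cv2.boxPoints(rc); P=np.array([onz(i,*b,.11)[:2] for b in B]);print(P)
m=comp((100,150,100),(125,255,255),(215,205,265,305)); pts=np.argwhere(m>0)[:,::-1].astype(np.float32); rc=cv2.minAreaRect(pts);print("chg label",rc)
P=np.array([onz(i,*b,.136)[:2] for b in cv2.boxPoints(rc)]);print(P)
for uv in((320,240),): print("pivot",onz(i,*uv,.114))
img=cv2.imread("pics/top0.png")[190:325,210:360]; cv2.imwrite("pics/topc.png",cv2.resize(img,None,fx=5,fy=4.4,interpolation=cv2.INTER_CUBIC)) 
cv2.imwrite("pics/topc.png",cv2.resize(img,(660,594),interpolation=cv2.INTER_CUBIC))
```

```text
orange [[262 240   7   9  32]
 [266 253   9  10  39]] [[264.59375    243.875     ]
 [270.92307692 257.76923077]]
[0.53465351 0.07307791 0.131     ]
[0.50827017 0.06126231 0.131     ]
bar ((293.46026611328125, 232.88267517089844), (69.25205993652344, 17.759119033813477), 12.26477336883545)
[[ 0.55683444  0.08782551]
 [ 0.59059513  0.08065214]
 [ 0.5602129  -0.04891816]
 [ 0.52675012 -0.04114566]]
chg label ((241.52943420410156, 261.11767578125), (56.753334045410156, 14.55213737487793), 75.96376037597656)
[[0.55087382 0.14209686]
 [0.5572399  0.11562617]
 [0.45378251 0.08960813]
 [0.44754376 0.1156952 ]]
pivot [ 0.54343349 -0.03104095  0.114     ]
```

View pics/topc.png

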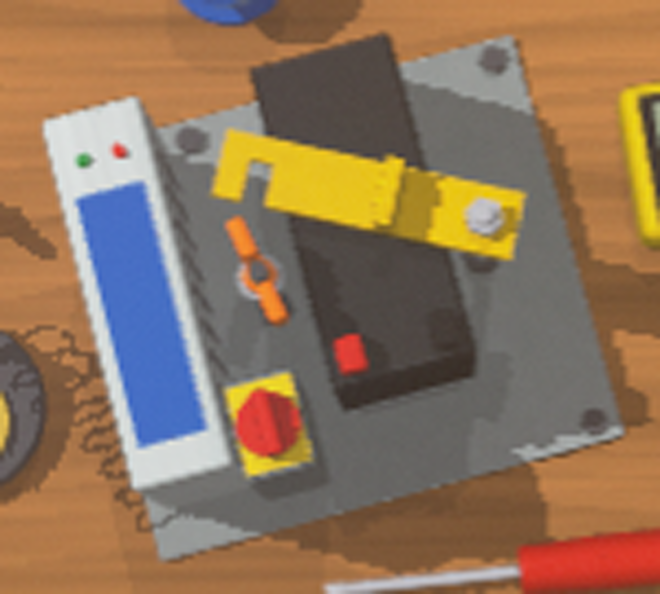

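The crop shows the pivot bolt at about (320.7,239) and the nut centre at about (267.8,250.8), with its wings roughly along tray x. The bar notch opens towards the stud. I'll move above the tray for a close look.

```bash
cat >> h.py <<'E'
def togo(x,y,z,yaw_deg=None):
    """cm shift in tool axes and turn needed (turn about tool z) to put tool y at world heading yaw_deg"""
    s=r.read_state(); M=R.from_quat(s["eef_rot"]).as_matrix()
    d=M.T@(np.array([x,y,z])-s["ee_pos"])*100
    h=np.degrees(np.arctan2(M[1,1],M[0,1])); t=None if yaw_deg is None else -((yaw_deg-h+180)%360-180)
    print("shift cm",d.round(2),"head",round(h,2),"turn",t,"t",round(s["time"],2),"j",s["joint_positions"].round(2),"pos",s["ee_pos"].round(4)); return d
E
python3 - <<'E'
from h import *
togo(.56,-.0,.30,104)
s=r.read_state();i=info("wrist");M=R.from_quat(s["eef_rot"]).as_matrix()
print(M.T@(np.array(i["origin"])-s["ee_pos"]), M.T@att(i), i["fx"])
E
```

```text
shift cm [-52.09 -41.93  -7.76] head 68.47 turn -35.527665133931805 t 0.1 j [-1.22  0.33 -0.06  1.46  0.02  1.35 -0.09] pos [0.2293 0.5811 0.2218]
[ 0.07201663 -0.00041123 -0.16158366] [[-3.12384782e-04  9.64517102e-01  2.64020193e-01]
 [ 9.99999772e-01  1.43360782e-04  6.59460105e-04]
 [ 5.98210408e-04  2.64020339e-01 -9.64516927e-01]] 362.76405676359053
```

Call:
arm_command(
  moves=[-1, -0.8, -1.5, 0, -2.6, -2.1, -1.5, 0, -3, -2.4, -1, 0, -3, -2.4, -1, 0, -3, -2.4, -1, 0, -3, -2.4, -1, 0, -3, -2.4, -0.8, 0, -3, -2.4, 0, 0, -3, -2.4, 0, 0, -3, -2.4, 0, 0, -3, -2.4, 0, 0, -3, -2.4, 0, 0],
  fingers=0,
)

```text
time: 1.1
ee_pos: [0.4437, 0.2051, 0.3016]
eef_rot: [0.187, 0.982, 0.001, 0.0]
ft_force: [-0.2, 0.8, -0.8]
width: 0.0149
grip_force: 0.0
```

Call:
arm_command(
  moves=[-3, -2.4, 0, 0, -3, -2.4, 0, 0, -3, -2.4, 0, 0, -3, -2.4, 0, 0, -3, -2.4, 0, 0, -2.1, -1.8, 0, 0, 0, 0, 0, -6, 0, 0, 0, -6, 0, 0, 0, -6, 0, 0, 0, -6, 0, 0, 0, -6, 0, 0, 0, -5.5],
)

```text
time: 2.1
ee_pos: [0.5512, 0.0159, 0.3014]
eef_rot: [-0.124, 0.992, 0.0, 0.0]
ft_force: [0.9, -0.8, 0.1]
width: 0.0002
grip_force: 0.0
```

Run:
```python
from h import *
togo(.56,-.0,.30,104)
i,im=snap("wrist","pics/w1.png"); np.savez("w1.npz",o=i["origin"],a=i["attitude"])
print({k:i[k] for k in("fx","cx","cy","k1")})
for p in((.545,-.032,.112),(.5215,.0672,.131)): print(proj(i,p))
```

```text
shift cm [-0.46 -1.75  0.14] head 104.24 turn 0.23569683914598727 t 2.1 j [-0.5   0.13  0.44  1.55 -0.06  1.47  1.76] pos [0.5512 0.0159 0.3014]
{'fx': 362.76405676359053, 'cx': 315.86717183010484, 'cy': 243.0500924725411, 'k1': -0.05033596433912772}
(np.float64(270.20552783041006), np.float64(201.9375107346325))
(np.float64(377.9570752306797), np.float64(206.83815386913338))
```

View pics/w1.png

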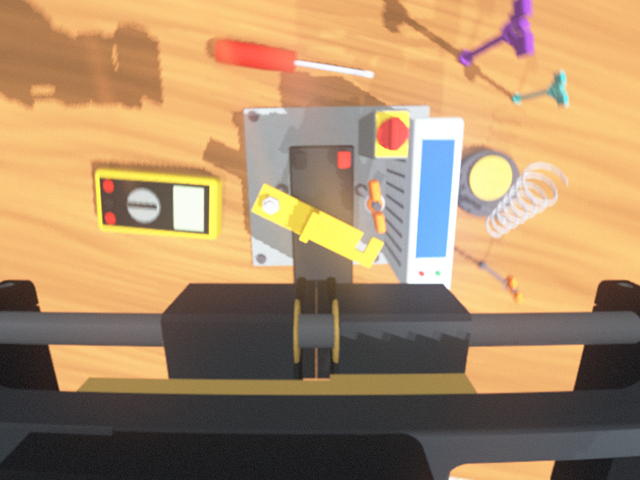

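The wrist view puts the pivot bolt at (270,204), the nut at about (377,206), the bar end at (372,255) and the tab at (311,222). All agree with the top estimate within a pixel or two. Next I'll refine the numbers.

```bash
cat >> h.py <<'E'
def orange(i,im,box,z=.131):
    h=cv2.cvtColor(im,cv2.COLOR_RGB2HSV); m=cv2.inRange(h,(4,170,120),(17,255,255)); k=np.zeros_like(m); x0,y0,x1,y1=box; k[y0:y1,x0:x1]=m[y0:y1,x0:x1]
    p=np.argwhere(k>0)[:,::-1].astype(np.float32); rc=cv2.minAreaRect(p); b=cv2.boxPoints(rc)
    P=np.array([onz(i,*q,z)[:2] for q in b]); e=[P[1]-P[0],P[2]-P[1]]; e=max(e,key=np.linalg.norm)
    print("orange n",len(p),"rect",rc,"ctr",P.mean(0).round(4),"len",np.linalg.norm(e).round(4),"wing heading",np.degrees(np.arctan2(e[1],e[0])).round(1)%180); return P.mean(0)
E
python3 - <<'E'
from h import *
i=dict(info("wrist")); im=cv2.cvtColor(cv2.imread("pics/w1.png"),cv2.COLOR_BGR2RGB)
n=orange(i,im,(355,170,395,240))
h=cv2.cvtColor(im,cv2.COLOR_RGB2HSV)
m=cv2.inRange(h,(100,150,80),(125,255,255)); m[:,:400]=0; m[:,470:]=0; m[270:]=0
p=np.argwhere(m>0)[:,::-1].astype(np.float32); rc=cv2.minAreaRect(p); P=np.array([onz(i,*q,.136)[:2] for q in cv2.boxPoints(rc)])
e=[P[1]-P[0],P[2]-P[1]]; e=max(e,key=np.linalg.norm); print("chg",P.mean(0),np.degrees(np.arctan2(e[1],e[0])))
m=cv2.inRange(h,(20,120,100),(33,255,255)); k=np.zeros_like(m); k[180:272,248:390]=m[180:272,248:390]; nn,l,s,c=cv2.connectedComponentsWithStats(k); q=1+np.argmax(s[1:,4]); p=np.argwhere(l==q)[:,::-1].astype(np.float32); rc=cv2.minAreaRect(p); P=np.array([onz(i,*t,.11)[:2] for t in cv2.boxPoints(rc)]);print("bar",P.round(4).tolist())
pv=onz(i,269,204.5,.113)[:2]; print("pivot",pv,"stud-pivot",n-pv,np.linalg.norm(n-pv))
E
```

```text
orange n 9 rect ((371.0853271484375, 189.2747344970703), (3.8557610511779785, 17.11724281311035), 6.709836959838867) ctr [0.5073 0.0562] len 0.0156 wing heading 9.900000000000006
chg [ 0.43011813 -0.28994214] 0.0
bar [[0.563, -0.0503], [0.5277, -0.0413], [0.5567, 0.0872], [0.5944, 0.081]]
pivot [ 0.54792159 -0.03253554] stud-pivot [-0.04059375  0.08869485] 0.09754296044264713
```

Run:
```python
from h import *
togo(.603,.047,.104,104)
```

```text
shift cm [-5.78  1.69 19.74] head 104.61 turn 0.6141050321540433 t 2.15 j [-0.5   0.13  0.43  1.55 -0.06  1.47  1.76] pos [0.5512 0.0159 0.3014]
```

Call:
arm_command(
  moves=[-2, 0.5, 0, 0.6, -2, 0.6, 2, 0, -1.8, 0.6, 3, 0, 0, 0, 3.5, 0, 0, 0, 3.5, 0, 0, 0, 3.2, 0, 0, 0, 2, 0, 0, 0, 1.5, 0, 0, 0, 0.7, 0, 0, 0, 0.3, 0, 0, 0, 0, 0],
)

```text
time: 3.07
ee_pos: [0.6041, 0.0466, 0.104]
eef_rot: [-0.116, 0.993, 0.0, 0.0]
ft_force: [1.0, -0.5, 0.9]
width: 0.0003
grip_force: 0.0
```

Run:
```python
from h import *
togo(.603,.047,.104,104); print(r.read_state()["ft_force"],r.read_state()["torque"])
```

```text
shift cm [0.1  0.06 0.  ] head 103.3 turn -0.701938051644504 t 3.07 j [-0.47  0.4   0.4   1.67 -0.17  1.11  1.78] pos [0.6041 0.0466 0.104 ]
[ 1.01049307 -0.54334835  0.94961321] [0.0310967  0.02275027 0.00355032]
```

Call:
arm_command(
  moves=[0.3, 0, 0, -0.7, 0.3, 0, 0, 0, 0.3, 0, 0, 0, 0.3, 0, 0, 0, 0.3, 0, 0, 0, 0.3, 0, 0, 0, 0.3, 0, 0, 0, 0.3, 0, 0, 0, 0.3, 0, 0, 0, 0.3, 0, 0, 0, 0.3, 0, 0, 0, 0.3, 0, 0, 0],
)

```text
time: 4.07
ee_pos: [0.5688, 0.0381, 0.1035]
eef_rot: [-0.122, 0.992, 0.0, -0.0]
ft_force: [1.6, 0.5, -0.0]
width: 0.0008
grip_force: 0.5
```

Call:
arm_command(
  moves=[0.2, 0, 0, 0, 0.2, 0, 0, 0, 0.2, 0, 0, 0, 0.1, 0, 0, 0],
)

```text
time: 4.4
ee_pos: [0.5621, 0.0364, 0.1035]
eef_rot: [-0.122, 0.992, 0.0, -0.0]
ft_force: [0.5, 0.8, 0.2]
width: 0.0005
grip_force: 0.5
```

Run:
```python
from h import *
i,im=snap("top","pics/top1.png"); s=r.read_state(); print(s["ft_force"])
o,m=snap("wrist","pics/w2.png")
togo(.5553,.0353,.104,104)
a=im[200:280,235:345]; a=cv2.resize(a,(550,400),interpolation=cv2.INTER_CUBIC); b=m[80:280,200:470]; b=cv2.resize(b,(540,400))
cv2.imwrite("pics/c2.png",cv2.cvtColor(cv2.resize(np.hstack([a,b]),(800,300)),cv2.COLOR_RGB2BGR))
```

```text
[ 0.42035119  0.13343712 -0.57920145]
shift cm [ 0.68  0.07 -0.05] head 104.07 turn 0.06539283886675662 t 4.5 j [-0.49  0.31  0.4   1.79 -0.13  1.07  1.78] pos [0.5621 0.0363 0.1035]
```

View pics/c2.png

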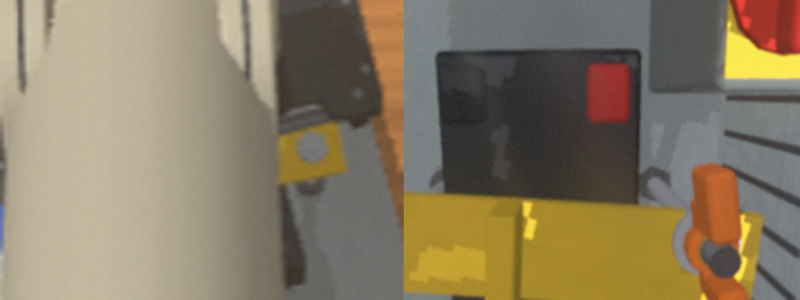

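The bar has swung under the nut. In the right half its -x edge still tilts about 2° against the tray, so it isn't quite home. I'll creep on and watch the force.

Call:
arm_command(
  moves=[0.1, 0, 0, 0, 0.1, 0, 0, 0, 0.1, 0, 0, 0, 0.05, 0, 0, 0, 0, 0, 0, 0],
)

```text
time: 4.92
ee_pos: [0.5588, 0.0356, 0.1035]
eef_rot: [-0.122, 0.992, 0.0, -0.0]
ft_force: [0.7, 0.1, -0.4]
width: 0.0009
grip_force: 0.2
```

Run:
```python
from h import *
i,m=snap("wrist","pics/w3.png"); s=r.read_state(); print(s["ft_force"],s["ee_pos"],s["torque"])
b=m[120:300,180:440]; cv2.imwrite("pics/c3.png",cv2.cvtColor(cv2.resize(b,(780,540),interpolation=cv2.INTER_CUBIC),cv2.COLOR_RGB2BGR))
```

```text
[1.14939613 0.92234969 0.15258286] [0.55879793 0.03553918 0.10351743] [ 0.11775004 -0.0472852   0.02856384]
```

View pics/c3.png

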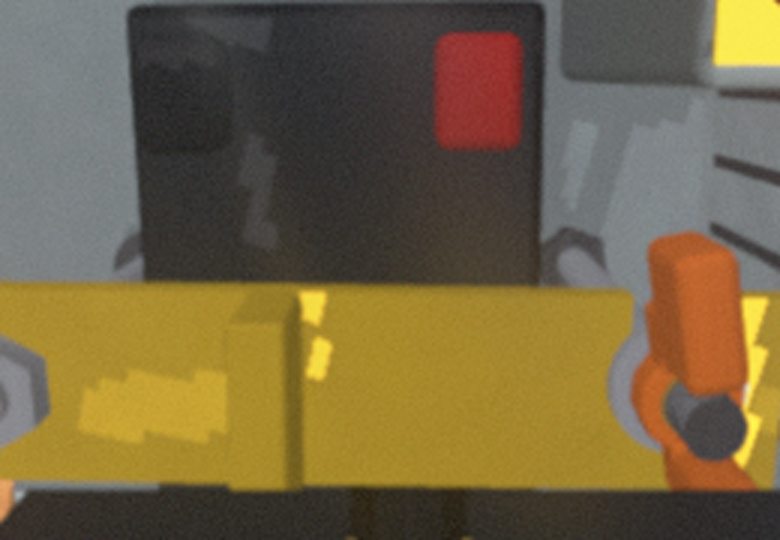

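The bar edge is now within about 1° of the tray line and there's still no contact force, so I'll keep creeping.

Call:
arm_command(
  moves=[0.05, 0, 0, 0, 0.05, 0, 0, 0, 0.05, 0, 0, 0],
)

```text
time: 5.22
ee_pos: [0.5574, 0.0353, 0.1035]
eef_rot: [-0.123, 0.992, 0.0, 0.0]
ft_force: [0.9, -0.8, 0.0]
width: 0.0004
grip_force: 0.5
```

Call:
arm_command(
  moves=[0.05, 0, 0, 0, 0.05, 0, 0, 0, 0, 0, 0, 0],
)

```text
time: 5.47
ee_pos: [0.5566, 0.035, 0.1036]
eef_rot: [-0.122, 0.992, 0.0, 0.0]
ft_force: [1.9, 0.3, -1.2]
width: 0.0006
grip_force: 1.2
```

Call:
arm_command(
  moves=[0.05, 0, 0, 0, 0.05, 0, 0, 0, 0, 0, 0, 0],
)

```text
time: 5.72
ee_pos: [0.5564, 0.035, 0.1039]
eef_rot: [-0.123, 0.992, 0.0, 0.001]
ft_force: [6.0, 0.8, -2.8]
width: 0.0004
grip_force: 3.0
```

Call:
arm_command(
  moves=[0.05, 0, 0, 0, 0.05, 0, 0, 0, 0, 0, 0, 0],
)

```text
time: 5.97
ee_pos: [0.5562, 0.035, 0.1041]
eef_rot: [-0.123, 0.992, 0.0, 0.002]
ft_force: [8.6, 2.5, -4.0]
width: 0.0008
grip_force: 4.6
```

The bar is seated: motion stalled and the force rose to 9 N. I'll back off and rise for a look at the notch and nut.

Call:
arm_command(
  moves=[-0.3, 0, 0, 0, -0.7, 0, 0, 0, -1, 0, 0, 0, 0, 0, -1, 0, 0, 0, -3, 0, 0, 0.6, -3, 0, -0.6, 0.6, -2, 0, -0.6, 0.6, -1, 0, -0.2, 0.2, 0, 0, 0, 0, 0, 0],
)

```text
time: 6.8
ee_pos: [0.5827, 0.0627, 0.2037]
eef_rot: [-0.123, 0.992, 0.0, 0.0]
ft_force: [-0.6, 0.3, -0.3]
width: 0.0003
grip_force: 0.0
```

Run:
```python
from h import *
togo(.5215,.0672,.15,114)
i,m=snap("wrist","pics/w4.png"); np.savez("w4.npz",o=i["origin"],a=i["attitude"])
u,v=map(int,proj(i,(.5215,.0672,.131))); print(u,v)
orange(i,m,(u-60,v-70,u+60,v+70))
y0=max(v-100,0);x0=max(u-190,0);print(x0,y0)
b=m[y0:y0+200,x0:x0+260]; cv2.imwrite("pics/c4.png",cv2.cvtColor(cv2.resize(b,None,fx=3,fy=3,interpolation=cv2.INTER_CUBIC),cv2.COLOR_RGB2BGR))
```

```text
shift cm [5.82 1.93 5.37] head 104.12 turn -9.879967439257314 t 6.8 j [-0.53  0.26  0.41  1.62 -0.11  1.28  1.72] pos [0.5827 0.0627 0.2037]
347 167
orange n 532 rect ((329.0567932128906, 135.63803100585938), (104.13870239257812, 33.74875259399414), 55.10929870605469) ctr [0.5062 0.0519] len 0.0633 wing heading 50.7
157 67
```

View pics/c4.png

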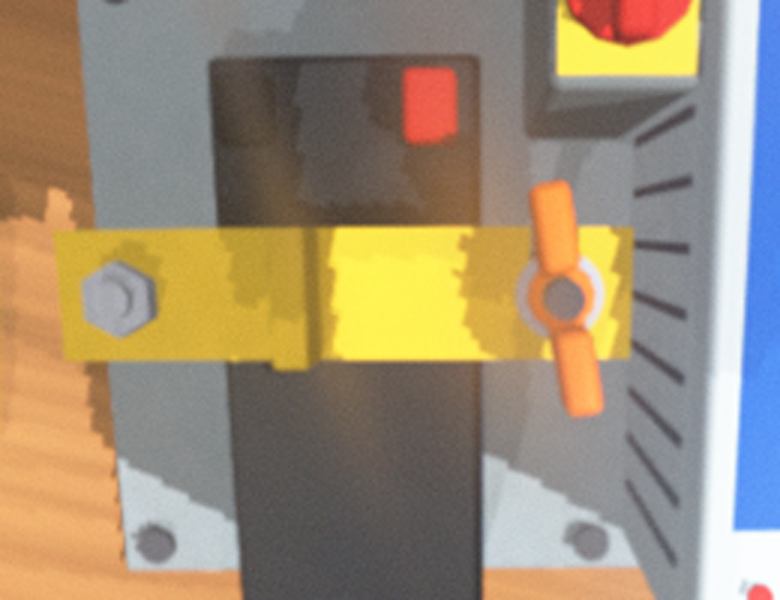

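The bar now lies straight across, parallel to the tray, with the notch at the stud. The nut's hub is at crop (563,297), and its wing ends are at (550,185) and (585,412).

Run:
```python
from h import *
i=info("wrist")
f=lambda c,z:onz(i,157+c[0]/3,67+c[1]/3,z)[:2]
a,b=f((550,185),.137),f((585,412),.137); d=b-a
print(a,b,(a+b)/2,np.linalg.norm(d),np.degrees(np.arctan2(d[1],d[0])))
a2,b2=f((551,183),.131),f((584,414),.131);print((a2+b2)/2)
print("hub",f((563,297),.128)); pv=f((117,299),.116);print("pivot",pv,np.degrees(np.arctan2(-((a+b)/2-pv)[0],((a+b)/2-pv)[1])),np.linalg.norm((a+b)/2-pv))
c=(a+b)/2; togo(c[0],c[1],.127,np.degrees(np.arctan2(d[1],d[0]))+90)
```

```text
[0.49957745 0.05594   ] [0.54215113 0.07498612] [0.52086429 0.06546306] 0.0466398196975033 24.102229232963133
[0.52111025 0.06603159]
hub [0.52061281 0.06504849]
pivot [ 0.54562    -0.03127765] 14.353826591491538 0.09985795374524808
shift cm [5.84 1.82 7.58] head 104.09 turn -10.016328052782114 t 6.85 j [-0.53  0.26  0.41  1.62 -0.11  1.28  1.72] pos [0.5821 0.062  0.2028]
```

Call:
arm_command(
  moves=[1, 0.3, 0, 0, 2, 0.6, 0, 0, 2, 0.6, 0, 0, 0.84, 0.32, 0, 0, 0, 0, 0, -5, 0, 0, 0, -5, 0, 0, 0, 0, 0, 0, 0, 0],
  fingers=18,
)

```text
time: 7.52
ee_pos: [0.5214, 0.0652, 0.203]
eef_rot: [-0.207, 0.978, -0.0, -0.0]
ft_force: [0.1, 0.3, -0.3]
width: 0.0156
grip_force: 0.0
```

Run:
```python
from h import *
togo(.5209,.0657,.127,114.1); s=r.read_state(); print(s["width"],s["torque"])
```

```text
shift cm [0.01 0.06 7.6 ] head 113.89 turn -0.2108893930418958 t 7.52 j [-0.56  0.12  0.38  1.77 -0.05  1.26  1.82] pos [0.5214 0.0652 0.203 ]
0.015610882966188531 [ 0.02425242 -0.03441339  0.01515331]
```

Call:
arm_command(
  moves=[0, 0.05, 2, 0, 0, 0, 2, 0, 0, 0, 1.5, 0, 0, 0, 1, 0, 0, 0, 0.6, 0, 0, 0, 0.4, 0, 0, 0, 0.1, 0, 0, 0, 0, 0],
)

```text
time: 8.18
ee_pos: [0.5217, 0.0661, 0.1279]
eef_rot: [-0.208, 0.978, 0.0, 0.0]
ft_force: [-0.5, -0.8, 0.7]
width: 0.0157
grip_force: 0.0
```

Call:
arm_command(
  moves=[0, 0, 0, 0, 0, 0, 0, 0, 0, 0, 0, 0, 0, 0, 0, 0],
  fingers=0,
  squeeze=20,
)

```text
time: 8.52
ee_pos: [0.5216, 0.0665, 0.1281]
eef_rot: [-0.209, 0.978, 0.0, 0.0]
ft_force: [-1.3, 1.0, 3.3]
width: 0.0077
grip_force: 20.0
```

```bash
cat >> h.py <<'E'
def st():
    # average a few readings by camera calls (0.05 s each)
    T=[];F=[]
    for _ in range(3):
        r.camera("top"); s=r.read_state(); T.append(s["torque"]);F.append(s["ft_force"])
    M=R.from_quat(s["eef_rot"]).as_matrix()
    print("torque",np.mean(T,0).round(3),"sd",np.std(T,0).round(3)[2],"F",np.mean(F,0).round(2),"w",round(s["width"],4),"grip",s["grip_force"],"pos",s["ee_pos"].round(4),"head",np.degrees(np.arctan2(M[1,1],M[0,1])).round(2),"j7",s["joint_positions"][6].round(2),"jt7",s["joint_torque"][6].round(4),"t",s["time"])
E
python3 -c "
from h import *
st()"
```

```text
torque [0.412 0.442 0.025] sd 0.012 F [-1.26  1.63  5.77] w 0.0075 grip 20.000828113406897 pos [0.5217 0.0665 0.1282] head 114.08 j7 1.85 jt7 -0.023 t 8.6667
```

Call:
arm_command(
  moves=[0, 0, 0, 3, 0, 0, 0, 4, 0, 0, 0, 4, 0, 0, 0, 4, 0, 0, 0, 4, 0, 0, 0, 4, 0, 0, 0, 4, 0, 0, 0, 3],
)

```text
time: 9.33
ee_pos: [0.5216, 0.0665, 0.1279]
eef_rot: [0.053, 0.999, 0.0, 0.0]
ft_force: [-0.4, 1.6, 2.3]
width: 0.0076
grip_force: 20.0
```

```bash
python3 -c "
from h import *
st()"
```

```text
torque [ 0.542  0.078 -0.012] sd 0.007 F [-0.26  1.95  3.56] w 0.0074 grip 20.000965297222137 pos [0.5217 0.0665 0.1278] head 84.17 j7 1.33 jt7 -0.5586 t 9.4833
```

Call:
arm_command(
  moves=[0, 0, 0.005, 5, 0, 0, 0.005, 5, 0, 0, 0.005, 5, 0, 0, 0.005, 5, 0, 0, 0.005, 5, 0, 0, 0.005, 5, 0, 0, 0.005, 5, 0, 0, 0.005, 5, 0, 0, 0.005, 5, 0, 0, 0.005, 5, 0, 0, 0.005, 5, 0, 0, 0.005, 5],
)

```text
time: 10.48
ee_pos: [0.5217, 0.0666, 0.1272]
eef_rot: [0.545, 0.839, 0.001, 0.0]
ft_force: [-0.2, 2.4, 2.5]
width: 0.0076
grip_force: 20.0
```

```bash
python3 -c "
from h import *
st()"
```

```text
torque [ 0.662 -0.149 -0.023] sd 0.014 F [1.14 3.75 3.39] w 0.0074 grip 20.00115092843771 pos [0.5217 0.0666 0.1272] head 24.29 j7 0.31 jt7 -0.8795 t 10.6333
```

Run:
```python
from h import *
i,m=snap("wrist","pics/w5.png"); u,v=map(int,proj(i,(.5215,.066,.131))); print(u,v)
y0=min(max(v-120,0),280);x0=max(u-130,0)
cv2.imwrite("pics/c5.png",cv2.cvtColor(cv2.resize(m[y0:y0+200,x0:x0+260],None,fx=3,fy=3,interpolation=cv2.INTER_CUBIC),cv2.COLOR_RGB2BGR))
```

```text
315 302
```

View pics/c5.png

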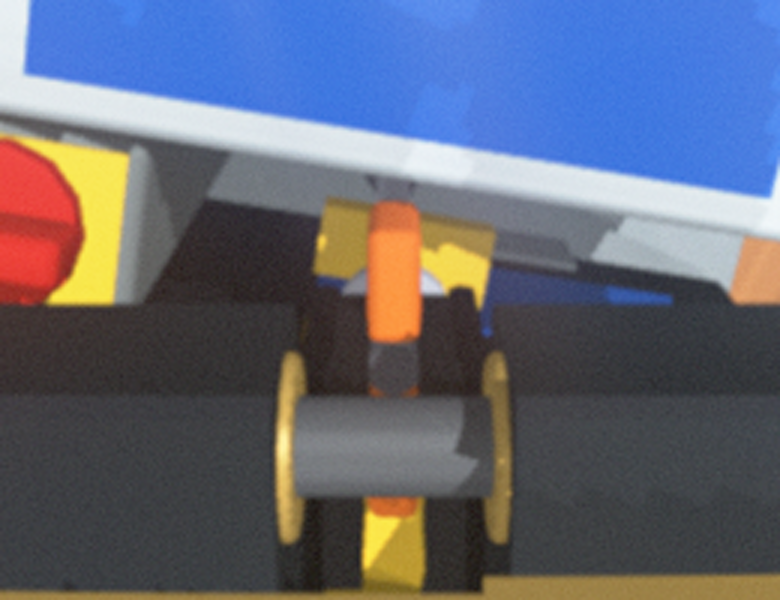

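The wing points straight up the image from the fingers at crop (395,270), so the nut turns with the gripper. I'll carry on.

Call:
arm_command(
  moves=[0, 0, 0.005, 5, 0, 0, 0.005, 5, 0, 0, 0.005, 5, 0, 0, 0.005, 5, 0, 0, 0.005, 5, 0, 0, 0.005, 5, 0, 0, 0.005, 5, 0, 0, 0.005, 5],
)

```text
time: 11.35
ee_pos: [0.5218, 0.0665, 0.1268]
eef_rot: [0.798, 0.602, 0.001, 0.0]
ft_force: [1.2, 3.7, 3.3]
width: 0.0079
grip_force: 20.0
```

```bash
python3 -c "
from h import *
st()"
```

```text
torque [ 0.847 -0.315 -0.015] sd 0.014 F [2.12 4.22 3.24] w 0.0078 grip 20.000962279736996 pos [0.5218 0.0665 0.1268] head -15.65 j7 -0.36 jt7 -0.857 t 11.5
```

Call:
arm_command(
  moves=[0, 0, 0.003, 3, 0, 0, 0.003, 3, 0, 0, 0.003, 3, 0, 0, 0.003, 3],
)

```text
time: 11.83
ee_pos: [0.5218, 0.0665, 0.1266]
eef_rot: [0.856, 0.517, 0.001, -0.0]
ft_force: [1.8, 3.9, 2.3]
width: 0.0076
grip_force: 20.0
```

```bash
python3 -c "
from h import *
st()"
```

```text
torque [ 0.974 -0.448 -0.025] sd 0.03 F [2.39 4.03 3.26] w 0.0076 grip 20.000715404748917 pos [0.5217 0.0665 0.1266] head -27.63 j7 -0.57 jt7 -0.3687 t 11.9833
```

Call:
arm_command(
  moves=[0, 0, 0.003, 3, 0, 0, 0.003, 3, 0, 0, 0.003, 3, 0, 0, 0.003, 3],
)

```text
time: 12.32
ee_pos: [0.5218, 0.0665, 0.1265]
eef_rot: [0.905, 0.425, 0.001, -0.0]
ft_force: [2.5, 4.7, 2.2]
width: 0.0075
grip_force: 20.0
```

```bash
python3 -c "
from h import *
st()"
```

```text
torque [ 0.964 -0.41  -0.009] sd 0.029 F [2.36 4.75 2.61] w 0.0076 grip 20.00070746988058 pos [0.5217 0.0665 0.1265] head -39.63 j7 -0.77 jt7 -0.3521 t 12.4667
```

Call:
arm_command(
  moves=[0, 0, 0.003, 3, 0, 0, 0.003, 3, 0, 0, 0.003, 3, 0, 0, 0.003, 3],
)

```text
time: 12.8
ee_pos: [0.5217, 0.0665, 0.1264]
eef_rot: [0.945, 0.328, 0.001, -0.0]
ft_force: [1.6, 4.2, 1.9]
width: 0.0072
grip_force: 20.0
```

```bash
python3 -c "
from h import *
st()"
```

```text
torque [ 0.997 -0.415  0.003] sd 0.051 F [1.95 4.32 2.69] w 0.0078 grip 20.000567100942135 pos [0.5217 0.0665 0.1264] head -51.63 j7 -0.97 jt7 -0.3522 t 12.95
```

```bash
sed -i 's/range(3)/range(6)/' h.py
```

Call:
arm_command(
  moves=[0, 0, 0.003, 3, 0, 0, 0.003, 3, 0, 0, 0.003, 3, 0, 0, 0.003, 3],
)

```text
time: 13.28
ee_pos: [0.5217, 0.0665, 0.1262]
eef_rot: [0.974, 0.227, 0.0, -0.0]
ft_force: [2.8, 4.3, 2.5]
width: 0.0076
grip_force: 20.0
```

```bash
python3 -c "
from h import *
st()"
```

```text
torque [ 1.005 -0.429 -0.006] sd 0.05 F [2.48 4.83 2.76] w 0.0072 grip 20.00036347657442 pos [0.5217 0.0665 0.1262] head -63.6 j7 -1.17 jt7 0.0148 t 13.5833
```

Call:
arm_command(
  moves=[0, 0, 0.003, 3, 0, 0, 0.003, 3, 0, 0, 0.003, 3, 0, 0, 0.003, 3],
)

```text
time: 13.92
ee_pos: [0.5217, 0.0664, 0.1261]
eef_rot: [0.992, 0.124, 0.0, -0.0]
ft_force: [3.0, 4.4, 2.4]
width: 0.0079
grip_force: 20.0
```

```bash
python3 -c "
from h import *
st()"
```

```text
torque [ 1.024 -0.436 -0.009] sd 0.036 F [2.48 4.82 3.02] w 0.0075 grip 20.000372640788555 pos [0.5218 0.0665 0.1261] head -75.59 j7 -1.37 jt7 0.0161 t 14.2167
```

```bash
sed -i 's/^    T=\[\];F=\[\]/    T=[];F=[];print("now",r.read_state()["torque"].round(3))/' h.py
```

Call:
arm_command(
  moves=[0, 0, 0.003, 3, 0, 0, 0.003, 3, 0, 0, 0.003, 3],
)

```text
time: 14.47
ee_pos: [0.5217, 0.0665, 0.126]
eef_rot: [0.999, 0.046, 0.0, -0.0]
ft_force: [3.3, 4.9, 2.7]
width: 0.0072
grip_force: 20.0
```

```bash
python3 -c "
from h import *
st()"
```

```text
now [ 1.058 -0.411  0.028]
torque [ 1.001 -0.445 -0.011] sd 0.036 F [2.43 4.57 2.18] w 0.0075 grip 20.000450145453215 pos [0.5218 0.0664 0.126 ] head -84.6 j7 -1.52 jt7 0.0159 t 14.7667
```

Call:
arm_command(
  moves=[0, 0, 0.003, 3, 0, 0, 0.003, 3, 0, 0, 0.003, 3],
)

```text
time: 15.02
ee_pos: [0.5217, 0.0664, 0.1259]
eef_rot: [0.999, -0.033, 0.0, -0.0]
ft_force: [2.3, 4.9, 2.4]
width: 0.0072
grip_force: 20.0
```

```bash
python3 -c "
from h import *
st()"
```

```text
now [ 0.983 -0.48   0.035]
torque [ 0.993 -0.445  0.005] sd 0.041 F [2.69 4.48 2.12] w 0.0073 grip 20.00032939016819 pos [0.5217 0.0664 0.1259] head -93.6 j7 -1.67 jt7 0.014 t 15.3167
```

Call:
arm_command(
  moves=[0, 0, 0.003, 3, 0, 0, 0.003, 3, 0, 0, 0.003, 3],
)

```text
time: 15.57
ee_pos: [0.5218, 0.0664, 0.1258]
eef_rot: [0.994, -0.111, 0.0, -0.0]
ft_force: [3.1, 4.8, 2.1]
width: 0.0073
grip_force: 20.0
```

```bash
python3 -c "
from h import *
st()"
```

```text
now [ 1.04  -0.494  0.093]
torque [ 1.043 -0.467 -0.003] sd 0.018 F [2.53 4.39 2.5 ] w 0.0072 grip 20.000274013727903 pos [0.5217 0.0664 0.1258] head -102.6 j7 -1.82 jt7 0.0186 t 15.8667
```

Call:
arm_command(
  moves=[0, 0, 0.003, 3, 0, 0, 0.003, 3, 0, 0, 0.003, 3],
)

```text
time: 16.12
ee_pos: [0.5218, 0.0664, 0.1258]
eef_rot: [0.982, -0.189, 0.0, -0.0]
ft_force: [2.1, 4.9, 2.7]
width: 0.0074
grip_force: 20.0
```

```bash
python3 -c "
from h import *
st()"
```

```text
now [ 1.046 -0.427  0.126]
torque [ 1.032 -0.466  0.003] sd 0.024 F [2.55 4.37 2.33] w 0.0078 grip 20.000540390610695 pos [0.5217 0.0665 0.1257] head -111.6 j7 -1.97 jt7 0.0092 t 16.4167
```

Call:
arm_command(
  moves=[0, 0, 0.003, 3, 0, 0, 0.003, 3, 0, 0, 0.003, 3],
)

```text
time: 16.67
ee_pos: [0.5218, 0.0665, 0.1257]
eef_rot: [0.964, -0.265, 0.0, -0.0]
ft_force: [2.2, 4.8, 2.8]
width: 0.0078
grip_force: 20.0
```

```bash
python3 -c "
from h import *
st()"
```

```text
now [ 1.05  -0.432  0.09 ]
torque [ 1.038 -0.469  0.011] sd 0.017 F [2.48 4.87 2.07] w 0.008 grip 20.000384710729122 pos [0.5218 0.0665 0.1256] head -120.6 j7 -2.11 jt7 -0.001 t 16.9667
```

Create q.py:
```python
from h import *
s=r.read_state(); M=R.from_quat(s["eef_rot"]).as_matrix()
print(s["torque"].round(3)[2],"head",np.degrees(np.arctan2(M[1,1],M[0,1])).round(2),"w",round(s["width"],4),"j7",s["joint_positions"][6].round(3))
```

```text
(no output)
```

Call:
arm_command(
  moves=[0, 0, 0.002, 2, 0, 0, 0.002, 2],
)

```text
time: 17.13
ee_pos: [0.5218, 0.0665, 0.1256]
eef_rot: [0.955, -0.298, 0.0, -0.0]
ft_force: [2.9, 4.0, 2.0]
width: 0.007
grip_force: 20.0
```

```bash
python3 q.py
```

```text
0.059 head -124.68 w 0.007 j7 -2.179
```

Call:
arm_command(
  moves=[0, 0, 0.002, 2, 0, 0, 0.002, 2],
)

```text
time: 17.3
ee_pos: [0.5218, 0.0665, 0.1256]
eef_rot: [0.944, -0.331, 0.0, -0.0]
ft_force: [4.0, 4.4, 3.2]
width: 0.0074
grip_force: 20.0
```

```bash
python3 q.py
```

```text
0.055 head -128.69 w 0.0074 j7 -2.244
```

Call:
arm_command(
  moves=[0, 0, 0.002, 2, 0, 0, 0.002, 2],
)

```text
time: 17.47
ee_pos: [0.5218, 0.0665, 0.1255]
eef_rot: [0.931, -0.364, 0.0, -0.0]
ft_force: [3.1, 4.5, 2.2]
width: 0.0075
grip_force: 20.0
```

```bash
python3 q.py
```

```text
0.067 head -132.68 w 0.0075 j7 -2.308
```

Call:
arm_command(
  moves=[0, 0, 0.002, 2, 0, 0, 0.002, 2],
)

```text
time: 17.63
ee_pos: [0.5218, 0.0664, 0.1255]
eef_rot: [0.918, -0.396, 0.0, -0.0]
ft_force: [1.7, 4.5, 2.9]
width: 0.0078
grip_force: 20.0
```

```bash
python3 q.py
```

```text
0.055 head -136.69 w 0.0078 j7 -2.373
```

Call:
arm_command(
  moves=[0, 0, 0.002, 2, 0, 0, 0.002, 2],
)

```text
time: 17.8
ee_pos: [0.5218, 0.0664, 0.1254]
eef_rot: [0.904, -0.428, 0.0, -0.0]
ft_force: [2.7, 4.7, 2.4]
width: 0.0076
grip_force: 20.0
```

```bash
python3 q.py
python3 - <<'E'
from h import *
i5=cv2.cvtColor(cv2.imread("pics/w5.png"),cv2.COLOR_BGR2RGB); i,m=snap("wrist","pics/w6.png")
for a in(i5,m):
    h=cv2.cvtColor(a,cv2.COLOR_RGB2HSV)[225:300,280:350]; k=cv2.inRange(h,(2,150,120),(17,255,255))
    n,l,s,c=cv2.connectedComponentsWithStats(k); q=1+np.argmax(s[1:,4]); p=np.argwhere(l==q)[:,::-1].astype(np.float32); print(len(p),s[q],cv2.minAreaRect(p))
E
```

```text
0.137 head -140.69 w 0.0076 j7 -2.437
805 [ 27  25  19  46 805] ((36.0, 47.5), (45.0, 18.0), 90.0)
779 [ 27  25  19  46 779] ((36.0, 47.5), (45.0, 18.0), 90.0)
```

Call:
arm_command(
  moves=[0, 0, 0, 0, 0, 0, 0, 0, 0, 0, 0, 0, 0, 0, -0.5, 0, 0, 0, -1, 0, 0, 0, -1, 0, 0, 0, -0.5, 0, 0, 0, 0, -7, 0, 0, 0, -7, 0, 0, 0, -7, 0, 0, 0, -7, 0, 0, 0, -7],
  fingers=18,
)

```text
time: 18.85
ee_pos: [0.5216, 0.0662, 0.1561]
eef_rot: [0.991, -0.135, 0.0, -0.0]
ft_force: [0.2, 0.1, -0.8]
width: 0.0156
grip_force: 0.0
```

Call:
arm_command(
  moves=[0, 0, 0, -7, 0, 0, 0, -7, 0, 0, 0, -7, 0, 0, 0, -7, 0, 0, 0, -7, 0, 0, 0, -7, 0, 0, 0, -7, 0, 0, 0, -7, 0, 0, 0, -7, 0, 0, 0, -7, 0, 0, 0, -7, 0, 0, 0, -7],
)

```text
time: 19.85
ee_pos: [0.5216, 0.0661, 0.1561]
eef_rot: [0.827, 0.562, 0.0, 0.0]
ft_force: [0.3, -1.1, -1.1]
width: 0.0157
grip_force: 0.0
```

Call:
arm_command(
  moves=[0, 0, 0, -7, 0, 0, 0, -7, 0, 0, 0, -7, 0, 0, 0, -7, 0, 0, 0, -7, 0, 0, 0, -7, 0, 0, 0, -7, 0, 0, 0, -7, 0, 0, 0, -5, 0, 0, 0, 0, 0, 0, 0, 0],
)

```text
time: 20.77
ee_pos: [0.5216, 0.0661, 0.1558]
eef_rot: [0.431, 0.902, 0.0, 0.0]
ft_force: [0.3, 0.3, 0.2]
width: 0.016
grip_force: 0.0
```

Run:
```python
from h import *
togo(.5218,.0665,.1255,39.3); st()
```

```text
shift cm [0.02 0.04 3.03] head 38.9 turn -0.3981372395541598 t 20.77 j [-0.74  0.17  0.58  1.84 -0.1   1.16  0.56] pos [0.5216 0.0661 0.1558]
now [-0.028 -0.032  0.038]
torque [-0.038 -0.001  0.012] sd 0.035 F [0.1  0.06 0.08] w 0.0156 grip 0.0 pos [0.5214 0.0662 0.1553] head 39.02 j7 0.56 jt7 -0.0359 t 21.0667
```

Call:
arm_command(
  moves=[0.02, 0.04, 1, -0.3, 0, 0, 1, 0, 0, 0, 0.6, 0, 0, 0, 0.35, 0, 0, 0, 0, 0, 0, 0, 0, 0],
)

```text
time: 21.57
ee_pos: [0.5215, 0.0664, 0.1255]
eef_rot: [0.428, 0.904, -0.0, -0.0]
ft_force: [-0.1, 0.9, 1.3]
width: 0.0155
grip_force: 0.0
```

Call:
arm_command(
  moves=[0, 0, 0, 0, 0, 0, 0, 0, 0, 0, 0, 0, 0, 0, 0, 0],
  fingers=0,
  squeeze=20,
)

```text
time: 21.9
ee_pos: [0.5218, 0.0666, 0.1261]
eef_rot: [0.428, 0.904, 0.0, 0.0]
ft_force: [-0.0, -0.3, 0.5]
width: 0.0077
grip_force: 20.0
```

```bash
python3 -c "
from h import *
st()"
```

```text
now [-0.118  0.009  0.037]
torque [-0.124  0.071  0.028] sd 0.032 F [-0.04 -0.41  3.5 ] w 0.0078 grip 20.000508651137352 pos [0.5218 0.0665 0.1261] head 39.36 j7 0.58 jt7 -0.0227 t 22.2
```

Call:
arm_command(
  moves=[0, 0, 0.002, 2, 0, 0, 0.002, 2, 0, 0, 0.002, 2],
)

```text
time: 22.45
ee_pos: [0.5218, 0.0665, 0.126]
eef_rot: [0.475, 0.88, 0.0, 0.0]
ft_force: [-0.2, -0.3, 3.8]
width: 0.0076
grip_force: 20.0
```

```bash
python3 q.py
```

```text
0.147 head 33.28 w 0.0076 j7 0.481
```

Call:
arm_command(
  moves=[0, 0, 0.002, 2, 0, 0, 0.002, 2],
)

```text
time: 22.62
ee_pos: [0.5218, 0.0666, 0.126]
eef_rot: [0.505, 0.863, 0.0, 0.0]
ft_force: [-0.3, -1.0, 4.4]
width: 0.0078
grip_force: 20.0
```

```bash
python3 q.py
```

```text
0.112 head 29.28 w 0.0078 j7 0.413
```

Call:
arm_command(
  moves=[0, 0, 0.001, 1, 0, 0, 0.001, 1],
)

```text
time: 22.78
ee_pos: [0.5218, 0.0665, 0.126]
eef_rot: [0.52, 0.854, 0.0, 0.0]
ft_force: [-0.0, 0.2, 5.9]
width: 0.0074
grip_force: 20.0
```

```bash
python3 q.py
```

```text
0.081 head 27.34 w 0.0074 j7 0.38
```

Call:
arm_command(
  moves=[0, 0, 0.001, 1, 0, 0, 0.001, 1],
)

```text
time: 22.95
ee_pos: [0.5218, 0.0665, 0.126]
eef_rot: [0.535, 0.845, 0.0, 0.0]
ft_force: [-1.4, 0.2, 5.1]
width: 0.0077
grip_force: 20.0
```

```bash
python3 q.py
```

```text
0.15 head 25.35 w 0.0077 j7 0.347
```

Call:
arm_command(
  moves=[0, 0, 0.001, 1, 0, 0, 0.001, 1],
)

```text
time: 23.12
ee_pos: [0.5218, 0.0666, 0.1259]
eef_rot: [0.549, 0.836, 0.0, 0.0]
ft_force: [-1.7, -0.6, 5.2]
width: 0.0077
grip_force: 20.0
```

```bash
python3 q.py
```

```text
0.061 head 23.35 w 0.0077 j7 0.313
```

Call:
arm_command(
  moves=[0, 0, 0.001, 1, 0, 0, 0.001, 1],
)

```text
time: 23.28
ee_pos: [0.5218, 0.0666, 0.1259]
eef_rot: [0.564, 0.826, 0.0, 0.0]
ft_force: [-0.6, -0.1, 5.8]
width: 0.0072
grip_force: 20.0
```

```bash
python3 q.py
```

```text
0.122 head 21.35 w 0.0072 j7 0.279
```

Call:
arm_command(
  moves=[0, 0, 0.001, 1, 0, 0, 0.001, 1],
)

```text
time: 23.45
ee_pos: [0.5218, 0.0666, 0.1259]
eef_rot: [0.578, 0.816, 0.0, 0.0]
ft_force: [-0.2, -0.3, 5.4]
width: 0.0077
grip_force: 20.0
```

```bash
python3 q.py
```

```text
0.097 head 19.35 w 0.0077 j7 0.245
```

Call:
arm_command(
  moves=[0, 0, 0.001, 1, 0, 0, 0.001, 1],
)

```text
time: 23.62
ee_pos: [0.5218, 0.0666, 0.1259]
eef_rot: [0.592, 0.806, 0.0, 0.0]
ft_force: [-0.5, -0.5, 5.4]
width: 0.0076
grip_force: 20.0
```

```bash
python3 q.py
```

```text
0.195 head 17.35 w 0.0076 j7 0.211
```

Call:
arm_command(
  moves=[0, 0, 0.001, 1, 0, 0, 0.001, 1],
)

```text
time: 23.78
ee_pos: [0.5218, 0.0666, 0.1259]
eef_rot: [0.606, 0.795, 0.0, 0.0]
ft_force: [-0.4, -0.3, 6.6]
width: 0.0075
grip_force: 20.0
```

```bash
python3 q.py
```

```text
0.185 head 15.35 w 0.0075 j7 0.177
```

Call:
arm_command(
  moves=[0, 0, 0.001, 1, 0, 0, 0.001, 1],
)

```text
time: 23.95
ee_pos: [0.5218, 0.0666, 0.1259]
eef_rot: [0.62, 0.785, 0.0, 0.0]
ft_force: [-1.1, -0.2, 5.3]
width: 0.0073
grip_force: 20.0
```

```bash
python3 q.py
```

```text
0.204 head 13.35 w 0.0073 j7 0.144
```

Call:
arm_command(
  moves=[0, 0, 0.001, 1, 0, 0, 0.001, 1],
)

```text
time: 24.12
ee_pos: [0.5218, 0.0666, 0.1259]
eef_rot: [0.634, 0.774, 0.0, 0.0]
ft_force: [-1.4, -0.7, 6.7]
width: 0.0077
grip_force: 20.0
```

```bash
python3 q.py; python3 -c "
from h import *
st()"
```

```text
0.107 head 11.35 w 0.0077 j7 0.11
now [-0.203  0.275  0.107]
torque [-0.172  0.239  0.139] sd 0.038 F [-0.8  -0.27  5.85] w 0.0076 grip 20.00080917030573 pos [0.5218 0.0665 0.1258] head 11.4 j7 0.11 jt7 -0.1278 t 24.4167
```

Call:
arm_command(
  moves=[0, 0, 0.001, 1, 0, 0, 0.001, 1, 0, 0, 0.001, 1],
)

```text
time: 24.67
ee_pos: [0.5218, 0.0666, 0.1258]
eef_rot: [0.654, 0.757, 0.0, 0.0]
ft_force: [-1.4, -0.3, 5.9]
width: 0.0076
grip_force: 20.0
```

```bash
python3 -c "
from h import *
st()"
```

```text
now [-0.226  0.262  0.178]
torque [-0.19   0.276  0.144] sd 0.026 F [-0.94 -0.26  6.13] w 0.0077 grip 20.00082492828369 pos [0.5218 0.0666 0.1258] head 8.4 j7 0.06 jt7 -0.1406 t 24.9667
```

Call:
arm_command(
  moves=[0, 0, 0.001, 1, 0, 0, 0.001, 1, 0, 0, 0.001, 1],
)

```text
time: 25.22
ee_pos: [0.5218, 0.0666, 0.1258]
eef_rot: [0.673, 0.739, 0.0, 0.0]
ft_force: [-0.8, -0.5, 6.2]
width: 0.0076
grip_force: 20.0
```

```bash
python3 -c "
from h import *
st()"
```

```text
now [-0.203  0.316  0.22 ]
torque [-0.192  0.264  0.167] sd 0.035 F [-0.99 -0.69  6.57] w 0.0072 grip 20.000844933092594 pos [0.5218 0.0666 0.1258] head 5.4 j7 0.01 jt7 -0.1561 t 25.5167
```

Joint 7's torque agrees with the wrist moment, at about 0.156 N m and rising 0.27 N m/rad. About 9° more is needed.

Call:
arm_command(
  moves=[0, 0, 0.001, 1, 0, 0, 0.001, 1, 0, 0, 0.001, 1, 0, 0, 0.001, 1, 0, 0, 0.001, 1, 0, 0, 0.001, 1],
)

```text
time: 26.02
ee_pos: [0.5218, 0.0666, 0.1258]
eef_rot: [0.711, 0.703, 0.0, 0.0]
ft_force: [-0.6, -1.0, 7.6]
width: 0.0074
grip_force: 20.0
```

```bash
python3 -c "
from h import *
st()"
```

```text
now [-0.208  0.277  0.245]
torque [-0.208  0.302  0.193] sd 0.024 F [-1.25 -0.25  6.32] w 0.0074 grip 20.000892765820026 pos [0.5218 0.0666 0.1257] head -0.59 j7 -0.09 jt7 -0.1844 t 26.3167
```

Call:
arm_command(
  moves=[0, 0, 0.001, 1, 0, 0, 0.001, 1, 0, 0, 0.001, 1],
)

```text
time: 26.57
ee_pos: [0.5218, 0.0666, 0.1257]
eef_rot: [0.729, 0.684, 0.0, 0.0]
ft_force: [-1.8, -0.4, 6.5]
width: 0.0078
grip_force: 20.0
```

```bash
python3 -c "
from h import *
st()"
```

```text
now [-0.277  0.29   0.258]
torque [-0.211  0.311  0.208] sd 0.027 F [-1.5  -0.11  6.31] w 0.0078 grip 20.000986196100712 pos [0.5218 0.0666 0.1257] head -3.59 j7 -0.14 jt7 -0.186 t 26.8667
```

The torque is 0.2 N m. I'll release and rise clear.

Call:
arm_command(
  moves=[0, 0, 0, 0, 0, 0, 0, 0, 0, 0, 0, 0, 0, 0, 0, 0, 0, 0, -0.5, 0, 0, 0, -1.5, 0, 0, 0, -2.5, 0, 0, 0, -3, 0, 0, 0, -3, 0, -1, 0, -2, 0, -1, 0, -1, 0, 0, 0, 0, 0],
  fingers=18,
)

```text
time: 27.87
ee_pos: [0.5212, 0.0441, 0.2625]
eef_rot: [0.73, 0.683, 0.002, 0.001]
ft_force: [0.9, 0.2, -0.7]
width: 0.0158
grip_force: 0.0
```

Run:
```python
from h import *
print(r.read_state()["ft_force"],r.read_state()["width"])
i,m=snap("wrist","pics/w7.png"); cv2.imwrite("pics/c7.png",cv2.cvtColor(m,cv2.COLOR_RGB2BGR))
```

```text
[ 0.90021589  0.19512976 -0.72329193] 0.01581757186187357
```

View pics/c7.png

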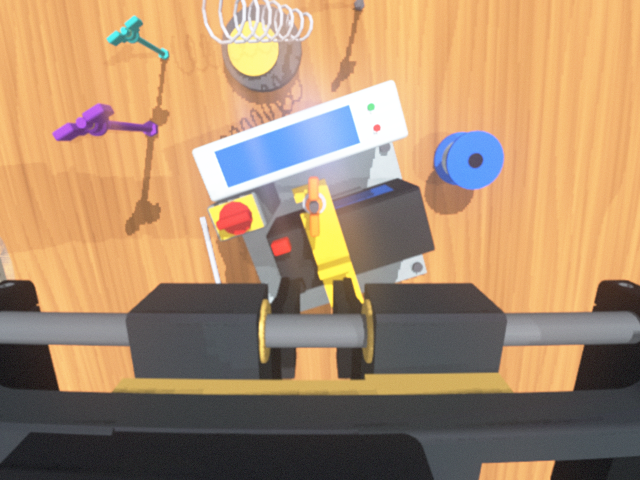

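The nut at (313,205) sits on the bar, which still runs square across the battery. The reel, the stand and the look-alikes in view are standing undisturbed, and the gripper is clear.

```bash
python3 -c "
from bench import r
print(r.close_job())"
```

```text
the job is handed in; nothing more can be done
None
```

The bar is home in its notch under the orange wing nut, the nut is tightened to about 0.2 N m, the gripper has let go and is clear, and the job is handed in at about 28 s.

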